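# Put the lamp electronics on their own bases

## Robot

A 7-joint arm with a two-finger parallel gripper is mounted at the origin on the work surface. World frame = base frame: x ahead of the robot, y to its left, z up, the work surface at z = 0. Lengths are in m, angles in rad, forces in N, time in s.
With the tool pointing down it reaches from about 0.425 to 0.925 m from the base axis. Payload 6.8 kg.
Tool frame: the origin (TCP) lies at the very end of the fingers, on their centre line; the grasp point (between the pads) lies 19 mm behind it; z points along the fingers, y is the line along which they close (so a half turn about z gives the same grasp; the last joint's range is limited). The gripper opens to 85 mm and grips with 20 to 120 N. Pads are 22 mm wide; open, the fingers measure 114 mm over their backs; the gripper's body (76 mm by 85 mm) begins 54 mm behind the grasp point. The pads swing forward as they close: fully open they stand 13 mm farther back than shut.
Start: joints at [0.997, 0.477, 0.022, 1.555, -0.011, 1.109, -0.083], TCP at [0.303, -0.603, 0.231] pointing down, gripper open.
Joint ranges: [-2.96, 2.96], [-0.34, 2.1], [-1.41, 1.46], [0.24, 2.44], [-1.37, 4.51], [0.17, 1.92], [-2.96, 2.96]. Speed limits (rad/s): [2.39, 2.39, 3.14, 3.14, 3.14, 3.14, 3.14].

## Interface

Orientations are given as a rotation vector (axis times angle).
In Python, from bench import r gives the robot as it stands.
- The arm moves only by the tool play_rows, never from a script. Its argument "targets" is text: rows parted by semicolons, each of 5 numbers parted by spaces: the closure, from -1 (fully open) to 1 (shut), then the shift along the tool's x, y, z in m, then the turn about the tool's z in rad. In form: gripper dx dy dz spin; .... A call has 1 to 8 rows; each row is the pose to reach, as a shift and turn from the pose commanded when the call began, along the tool's axes at that moment; what a row does not reach only later rows make up. A row lasts 1/12 s, in which the tool goes at most 41.7 mm and 7.16 degrees, less where a joint would pass 70% of its speed; a pose out of reach is approached as far as the arm can. A call with a gripper value outside its range is refused whole. The fingers move at their own pace and stop on an object; "squeeze" is the grip in N (left out, the last holds). Time passes only in rows, so rows that repeat a pose let the fingers close. It gives the time, the measured TCP pose, the force, the opening and the grip force at its end, in the units of the state.
- r.get_obs(): the state, without advancing time (a new reading comes with each control period).
- r.grab_frame(name): name is "scene" or "top" or "wrist"; returns the picture (420x560x3 uint8, red, green, blue); there is no depth.
- r.camera_info(name): a dict with "fov_y" (degrees; the focal length in pixels is half the picture's height over the tangent of half this angle, whatever the lens; pixels are square), "cx", "cy" (the principal point, pixels), "position" and "rotation" of the camera in the world. Camera axes: x right, y down, z forward; pixel columns grow to the right and rows downward; lengths in m; the calibration is good to about 2 mm. A picture is of the moment at which its call begins: read the wrist's pose just before it. camera_info takes no time and is no camera call; for the wrist camera it gives the pose at the moment of the call.
- r.hand_in(): hands the job in; it is judged then, once.
The state is a dict: "clock": time; "joints": joint angles; "qvel": joint speeds; "tau": joint torques, N m; "tcp_pos": TCP position; "orientation": TCP orientation; "contact_force": force on the tool from outside, world axes, zero at the start; "moment": the same for the moment, N m; "grip_width": finger opening in m; "gripper_force": force on a finger pad.
Only numpy, scipy, OpenCV 4.12 (cv2) and the standard library are available. Lean on these libraries where they do the work, as an engineer would, in place of code of your own. Each camera call takes 0.05 s, during which the arm holds its last target. There are 200 camera calls.

## Task

Four lamp units have been stood on the wrong wooden bases: rearrange them so that each stands upright in the middle of the base cut to its own shape (the thick round one on the big round base, the slim round can on the small round base, the square one on the square base and the long one on the long base), with the square and long ones turned in line with the edges of their bases. All bases are taken, so use the empty rubber mat to park a unit on the way. Set every unit down gently without dropping or tipping it, and leave the glass globe where it stands.

Things in the scene. Friction and masses are not known exactly. Their poses are not given: they have to be found in the camera images.
- toroid_mid (a point): Thick round unit: potted ring transformer, black plastic cylinder 60 mm in diameter, 46 mm high, steel disc and a 6 mm high brass stud on top; about 0.45 kg. Belongs on the big round base. Stands upright; this point is its centre, half-way up; z up.
- capacitor_mid (a point): Slim round unit: aluminium can capacitor, cylinder 36 mm in diameter, 66 mm high, with two small brass terminals (5 mm high) on top; about 0.15 kg. Belongs on the small round base. Stands upright; this point is its centre, half-way up; z up.
- transformer_mid (a point): Square unit: dark steel transformer block, 56 x 56 mm in plan, 48 mm high, with a 3 to 5 mm high copper winding and paper strips on top; about 0.5 kg; x and y along its sides. Belongs on the square base. Stands upright; this point is its centre, half-way up; z up.
- supply_mid (a point): Long unit: aluminium power supply case, 120 mm long (x) by 46 mm wide (y), 42 mm high, small black vent holes and a 3 mm high black terminal strip at one end of the top; about 0.35 kg. Belongs on the long base. Stands upright; this point is its centre, half-way up; z up.
- base_big_round_top (a point): Big round base, 124 mm in diameter. Dark wooden lamp base, 12 mm thick, fixed to the table; a few flat brass screw heads near its edge. This point is the centre of its top face, z up.
- base_small_round_top (a point): Small round base, 80 mm in diameter. Dark wooden lamp base, 12 mm thick, fixed to the table; a few flat brass screw heads near its edge. This point is the centre of its top face, z up.
- base_square_top (a point): Square base, 96 x 96 mm, x and y along its sides. Dark wooden lamp base, 12 mm thick, fixed to the table; a few flat brass screw heads near its edge. This point is the centre of its top face, z up.
- base_long_top (a point): Long base, 150 mm (x) by 76 mm (y). Dark wooden lamp base, 12 mm thick, fixed to the table; a few flat brass screw heads near its edge. This point is the centre of its top face, z up.
- mat_top (a point): Free parking mat: black rubber square 130 x 130 mm, 4 mm thick, fixed to the table, empty at the start; centre of its top face, z up. No bases or mat lie closer together than 155 mm, centre to centre.
- globe_mid (a point): Fragile bystander: pale glass lamp globe on a brass foot, standing loose and upright among the bases, 60 mm in diameter, 80 mm high; this point is its centre, half-way up. Not to be disturbed. The other small clutter between the bases is lower than 25 mm and more than 85 mm from every base's centre; taller clutter stands outside.
Not all that is in view belongs to the job. What is shaped like the part that bears supply_mid but turquoise is not meant.

How it is judged:
At the end, for the whole second after the job is handed in: Each unit is released and at rest, upright (within 0.1 rad), directly on the top of its own base (height within 5 mm), its centre within 12 mm of the base's centre; the long unit's length within 0.2 rad of the long base's length, the square unit's sides within 0.2 rad of the square base's sides (horizontal distance between toroid_mid and base_big_round_top below 0.012 m and z of toroid_mid in the frame of base_big_round_top between 0.018 and 0.028 m and angle between each of toroid_mid, capacitor_mid, transformer_mid, supply_mid's own z axis and vertical below 0.1 rad and linear speed of each of toroid, capacitor, transformer, supply below 0.02 m/s and angular speed of each of toroid, capacitor, transformer, supply below 0.2 rad/s and horizontal distance between capacitor_mid and base_small_round_top below 0.012 m and z of capacitor_mid in the frame of base_small_round_top between 0.028 and 0.038 m and horizontal distance between transformer_mid and base_square_top below 0.012 m and z of transformer_mid in the frame of base_square_top between 0.019 and 0.029 m and horizontal distance between supply_mid and base_long_top below 0.012 m and z of supply_mid in the frame of base_long_top between 0.016 and 0.026 m and angle between the x axis of supply_mid and the x axis of base_long_top, either way round below 0.2 rad and (angle between the x axis of transformer_mid and the x axis of base_square_top, either way round below 0.2 rad or angle between the x axis of transformer_mid and the y axis of base_square_top, either way round below 0.2 rad)); the robot touches nothing.
It fails at once if a unit is tipped over (more than 40 degrees) (angle between any of toroid_mid, capacitor_mid, transformer_mid, supply_mid's own z axis and vertical above 0.7 rad).
It fails at once if a unit is dropped or thrown (faster than 0.7 m/s out of the fingers) ((linear speed of toroid above 0.7 m/s and contact force between toroid and the fingers below 0.02 N) or (linear speed of capacitor above 0.7 m/s and contact force between capacitor and the fingers below 0.02 N) or (linear speed of transformer above 0.7 m/s and contact force between transformer and the fingers below 0.02 N) or (linear speed of supply above 0.7 m/s and contact force between supply and the fingers below 0.02 N)).
It fails at once if the glass globe is pushed away (more than 20 mm) or knocked over (distance of globe_mid from where it was at the start of the episode above 0.02 m or angle between globe_mid's own z axis and vertical above 0.4 rad).
It also fails if it takes over 147 s, if anything falls off the work surface, if the arm or the gripper's body presses on something with over 40 N, if the wrist force passes 120 N, or if a joint passes its speed limit or range.

## Working session

There is one attempt and no reset: what is moved stays moved. The work goes in short steps, Python scripts to look and compute and a tool call to move; the robot and the scene stay as the last step left them, time stands still between calls to the robot, and variables do not carry over. Pictures are saved under pics/ and viewed, at most 14 in all, crops included, and the job is handed in when it is done.

Besides the shell and the picture viewer there is one more tool, called after "Call:" as name(argument=value, ...) on one line, values as JSON. play_rows: Moves the arm, as the interface text tells. Its arguments: {"type":"object","properties":{"targets":{"type":"string"},"squeeze":{"type":"number"}},"required":["targets"]}

```bash
mkdir -p pics; ls
python3 - <<'E'
from bench import r
import cv2
o=r.get_obs();print(o)
for n in("scene","top"):
    print(n,r.camera_info(n)); cv2.imwrite(f"pics/{n}0.png",r.grab_frame(n)[:,:,::-1])
E
```

```text
pics
{'clock': 0.0, 'joints': array([ 0.99687489,  0.47782829,  0.02232743,  1.55642467, -0.01147268,
        1.10929619, -0.08311079]), 'qvel': array([-0.00173464, -0.00024556, -0.00216052, -0.00078273, -0.00073704,
        0.00019421, -0.00070849]), 'tau': array([ 2.22655312e-04, -5.96454442e+01,  1.60834897e+00, -2.81201828e+01,
        1.25969842e-02,  9.20534309e-03,  2.85419526e-05]), 'tcp_pos': array([ 0.30290845, -0.60257002,  0.23031789]), 'orientation': array([-3.05506320e+00, -7.24764309e-01,  8.97463779e-04]), 'contact_force': array([-0.74998004,  0.74975261,  0.36528807]), 'moment': array([-0.00884215, -0.05779014, -0.00813829]), 'gripper_force': 0.0, 'grip_width': 0.08503222119941974}
scene {'fov_y': 42.04035132706251, 'cx': 283.9948532540206, 'cy': 207.33809418168184, 'position': array([ 1.0819062 , -0.49682982,  0.90938477]), 'rotation': array([-2.18162676, -1.03336426,  0.41645788])}
top {'fov_y': 56.13370660757888, 'cx': 277.34563017827105, 'cy': 202.93654456134234, 'position': array([0.28184552, 0.0143342 , 0.94940809]), 'rotation': array([-2.13749935,  2.08303018, -0.21040299])}
```

View pics/scene0.png

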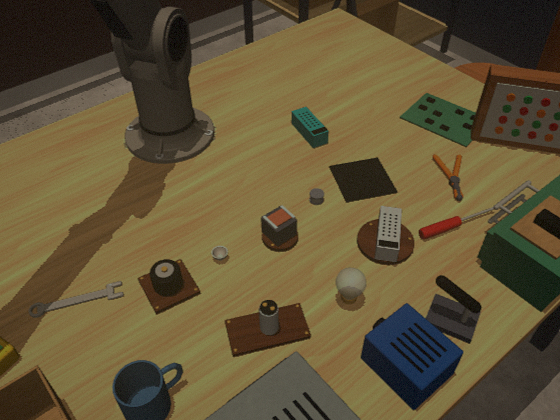

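View pics/top0.png

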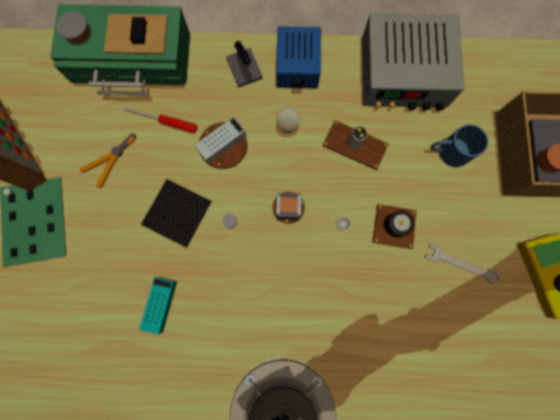

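The top view shows: supply (222,139) on the big round base, capacitor (357,138) on the long base, transformer (289,206) on the small round base, toroid (399,224) on the square base. The mat (177,213) is empty and the globe is at (288,120).
There are two candidates for the supply: the silver case at (220,140) and the turquoise one at (158,305). The silver aluminium one standing on a base is meant; turquoise is excluded.

```bash
cat > h.py <<'E'
import numpy as np, cv2
from scipy.spatial.transform import Rotation as R
from bench import r
def cam(n):
    c=r.camera_info(n); c['R']=R.from_rotvec(c['rotation']).as_matrix(); c['f']=210/np.tan(np.radians(c['fov_y']/2)); return c
def ray(c,uv,z):
    uv=np.atleast_2d(np.asarray(uv,float))
    d=np.c_[(uv-[c['cx'],c['cy']])/c['f'],np.ones(len(uv))]@c['R'].T
    return c['position'][:2]+d[:,:2]*((z-c['position'][2])/d[:,2])[:,None]
def proj(c,P):
    q=(np.atleast_2d(P)-c['position'])@c['R']; return q[:,:2]/q[:,2:]*c['f']+[c['cx'],c['cy']]
def rect(pts): # metric min area rect: centre, (long,short), yaw of long side
    (x,y),(w,h),a=cv2.minAreaRect((np.asarray(pts)*1000).astype(np.float32)); 
    if w<h: w,h,a=h,w,a+90
    return np.round([x,y,w,h],1),round((a+90)%180-90,1)
def blob(mask,near):
    cs,_=cv2.findContours(mask.astype(np.uint8)*255,cv2.RETR_EXTERNAL,cv2.CHAIN_APPROX_NONE)
    cs=[c for c in cs if cv2.contourArea(c)>40]
    return min(cs,key=lambda c:-cv2.pointPolygonTest(c,tuple(map(float,near)),True))[:,0,:]
E
python3 - <<'E'
from h import *
im=cv2.imread('pics/top0.png'); c=cam('top'); hsv=cv2.cvtColor(im,cv2.COLOR_BGR2HSV)
for n,p in dict(big=(213,160),lng=(340,140),sq=(382,224),small=(278,216),mat=(177,213),table=(250,260),supply=(220,140),scrn=(375,150)).items(): print(n,p,hsv[p[1],p[0]])
dark=hsv[...,2]<115
for n,p,z in [('big',(222,142),.012),('lng',(357,143),.012),('sq',(397,224),.012),('small',(289,207),.012),('mat',(177,213),.004),('globe',(288,120),.05)]:
    try:
        b=blob(dark,p); print(n,rect(ray(c,b,z)),len(b), 'click',ray(c,p,z).round(3))
    except Exception as e: print(n,e)
crop=cv2.resize(im[90:260,130:430],None,fx=2.6,fy=2.6,interpolation=cv2.INTER_CUBIC)
m=cv2.resize(dark[90:260,130:430].astype(np.uint8)*255,None,fx=.9,fy=.9)
cv2.imwrite('pics/crop1.png',crop)
E
```

```text
big (213, 160) [ 11 122  75]
lng (340, 140) [ 14 240  84]
sq (382, 224) [ 11 185  76]
small (278, 216) [14 45 63]
mat (177, 213) [13 85 21]
table (250, 260) [ 25 120 153]
supply (220, 140) [ 50  15 152]
scrn (375, 150) [ 11 197  88]
big (array([617. , 145.1, 136.2,  86.8]), -33.7) 141 click [[0.63  0.166]]
lng (array([ 637. , -170. ,  148.4,   91.1]), 65.8) 162 click [[ 0.635 -0.173]]
sq (array([ 427.5, -258.1,   97.1,   95.6]), 81.9) 158 click [[ 0.432 -0.266]]
small (array([456.1,  -1.5,  75.7,  56. ]), 80.7) 111 click [[ 0.468 -0.005]]
mat (array([448.8, 269.7, 130.8, 129.6]), 65.4) 182 click [[0.447 0.267]]
globe (array([654.5,   5.6,  49.7,  25.6]), 81.8) 53 click [[0.676 0.002]]
```

View pics/crop1.png

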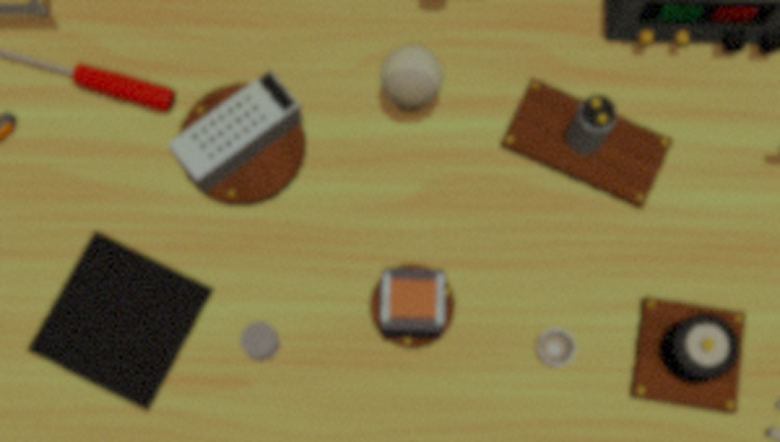

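The crop confirms the silver supply (235,135 in the crop) on the big round base. The screw corners of the other bases and the mat are clear too.

Run:
```python
from h import *
im=cv2.imread('pics/top0.png'); c=cam('top'); hsv=cv2.cvtColor(im,cv2.COLOR_BGR2HSV); H,S,V=cv2.split(hsv)
br=(H<18)&(S>100)&(V<125); dark=V<115
for n,p,z in [('big',(213,160),.012),('lng',(340,140),.012),('small',(289,220),.012)]:
    b=blob(br|(dark if n=='small' else False),p); P=ray(c,b,z); q,rad=cv2.minEnclosingCircle((P*1000).astype(np.float32)); print(n,rect(P),'circ',np.round(q,1),round(rad,1))
sil=(S<70)&(V>110)
for n,p,m,z in [('supply',(220,140),sil,.054),('torDisc',(402,222),sil,.058),('copper',(289,205),(H<14)&(S>90)&(V>125),.064),('globe',(288,120),(S<100)&(V>100),.05)]:
    b=blob(m,p); P=ray(c,b,z); print(n,rect(P),len(b))
print('tor stud',ray(c,(130+707/2.6,90+344/2.6),.064),'cap top',ray(c,(130+598/2.6,90+108/2.6),.08))
print('tf', rect(ray(c,np.array([[385,270],[446,270],[444,333],[382,331]])/2.6+[130,90],.06)))
print('sup', rect(ray(c,np.array([[170,146],[205,182],[298,108],[268,74]])/2.6+[130,90],.054)))
print(r.camera_info('wrist'))
```

```text
big (array([593.4, 139.9, 110. ,  44.1]), -49.7) circ [607.8 152.2] 55.0
lng (array([ 631.5, -167.4,  146.3,   74.5]), 65.9) circ [ 629.3 -165.8] 76.9
small (array([456.1,  -1.5,  75.7,  56. ]), 80.7) circ [464.2  -3.5] 39.4
supply (array([620.7, 172.6, 105.6,  47.5]), -50.7) 97
torDisc (array([ 429.1, -262.3,   35. ,   34.2]), -1.9) 43
copper (array([464.2,  -3.1,  39.1,  32.8]), -88.6) 58
globe (array([681.6,   2.2,  58.6,  57.5]), -88.6) 65
tor stud [[ 0.42831309 -0.26136129]] cap top [[ 0.6383114  -0.16657851]]
tf (array([461.5,  -5.1,  57.5,  54.6]), -1.0)
sup (array([621.9, 164.3, 113.5,  48.1]), -48.2)
{'fov_y': 69.19799058113563, 'cx': 275.4764731140317, 'cy': 207.72179232341716, 'position': array([ 0.37415628, -0.56754681,  0.37227344]), 'rotation': array([ 2.43798481, -1.50457009, -0.23845175])}
```

```bash
cat >> h.py <<'E'
def go(x,y,z,yaw=None):
    o=r.get_obs(); T=R.from_rotvec(o['orientation']).as_matrix(); d=T.T@(np.array([x,y,z])-o['tcp_pos'])
    y0=np.degrees(np.arctan2(T[1,0],T[0,0])); sp=0 if yaw is None else -np.radians((yaw-y0+90)%180-90)
    print('t',round(o['clock'],2),'tcp',o['tcp_pos'].round(4),'yaw',round(y0,1),'tilt',T[2,2].round(4),'| d',d.round(4),'spin',round(sp,3),'rows',round(max(np.linalg.norm(d)/.0417,abs(sp)/.125),1),'F',o['contact_force'].round(1),'grip',o['grip_width'].round(4),o['gripper_force'],'j7',o['joints'][6].round(2))
E
python3 -c "
from h import *
go(.43,-.26,.2)"
```

```text
Traceback (most recent call last):
  File "h.py", line 23, in go
    print('t',round(o['clock'],2),'tcp',o['tcp_pos'].round(4),'yaw',round(y0,1),'tilt',T[2,2].round(4),'| d',d.round(4),'spin',round(sp,3),'rows',round(max(np.linalg.norm(d)/.0417,abs(sp)/.125),1),'F',o['contact_force'].round(1),'grip',o['grip_width'].round(4),o['gripper_force'],'j7',o['joints'][6].round(2))
                                                                                                                                                                                                                                            ^^^^^^^^^^^^^^^^^^^^^
AttributeError: 'float' object has no attribute 'round'
```

Call:
play_rows(targets="-1 0.267 -0.248 0.03 0;-1 0.267 -0.248 0.03 0;-1 0.267 -0.248 0.03 0;-1 0.267 -0.248 0.03 0;-1 0.267 -0.248 0.03 0;-1 0.267 -0.248 0.03 0;-1 0.267 -0.248 0.03 0;-1 0.267 -0.248 0.03 0", squeeze=40)

```text
clock: 0.77
tcp_pos: [0.4191, -0.2898, 0.2037]
orientation: [-3.057, -0.725, 0.0]
contact_force: [0.9, 0.1, 0.4]
grip_width: 0.0855
gripper_force: 0.0
```

```bash
sed -i "s/o\['grip_width'\].round(4)/round(float(o['grip_width']),4)/" h.py
python3 - <<'E'
from h import *
go(.43,-.262,.2)
c=cam('wrist'); cv2.imwrite('pics/w1.png',r.grab_frame('wrist')[:,:,::-1])
go(.43,-.262,.2); np.save('c1.npy',c,allow_pickle=True)
E
```

```text
t 0.77 tcp [ 0.4191 -0.2898  0.2037] yaw 26.7 tilt -1.0 | d [ 0.0222 -0.0199  0.0037] spin 0 rows 0.7 F [0.9 0.1 0.4] grip 0.0855 0.0 j7 -0.66
t 0.82 tcp [ 0.4227 -0.2805  0.203 ] yaw 27.3 tilt -1.0 | d [ 0.015  -0.0131  0.0031] spin 0 rows 0.5 F [ 1.4  7.2 -0.9] grip 0.0854 0.0 j7 -0.66
```

View pics/w1.png

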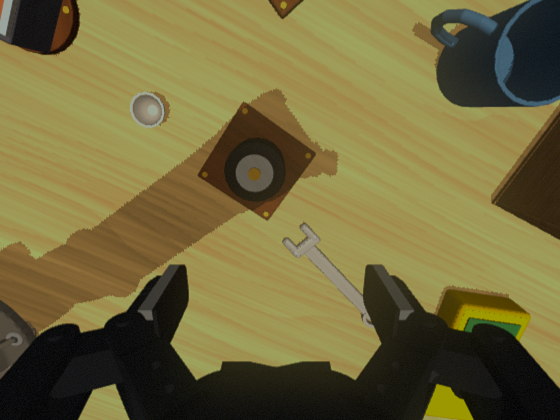

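The wrist view shows the toroid's steel disc at (255,173) and the corners of the square base near (244,103), (315,155), (266,219) and (198,174).

Run:
```python
from h import *
c=np.load('c1.npy',allow_pickle=True).item(); im=cv2.imread('pics/w1.png'); H,S,V=cv2.split(cv2.cvtColor(im,cv2.COLOR_BGR2HSV))
print('base',rect(ray(c,[(244,101),(316,155),(266,220),(198,174)],.012)))
b=blob((S<60)&(V>70),(245,165)); print('disc',rect(ray(c,b,.058)),len(b)); print('stud',ray(c,(255,174),.064))
print('tor body circ', rect(ray(c,blob((V<45),(230,160)),.058)))
c=cam('wrist'); cv2.imwrite('pics/w2.png',r.grab_frame('wrist')[:,:,::-1]); go(.43,-.262,.2)
print([proj(c,[.43,-.262,.058])])
im=cv2.imread('pics/w2.png'); H,S,V=cv2.split(cv2.cvtColor(im,cv2.COLOR_BGR2HSV))
u=proj(c,[.43,-.262,.06])[0]; b=blob((S<60)&(V>70),u-[8,8]); print('disc',rect(ray(c,b,.058)),len(b))
b=blob((V<95),u); print('basemask',rect(ray(c,b,.012)))
```

```text
base (array([ 429. , -261.5,   94.8,   93.6]), 80.7)
disc (array([ 428.7, -262.7,   35. ,   34.6]), 26.4) 104
stud [[ 0.42984093 -0.26371125]]
tor body circ (array([ 431.8, -262.9,   60.3,   56.7]), -19.8)
t 0.87 tcp [ 0.4217 -0.2842  0.2033] yaw 27.3 tilt -1.0 | d [ 0.0176 -0.0159  0.0034] spin 0 rows 0.6 F [ 0.2 -1.  -0.5] grip 0.0858 0.0 j7 -0.66
[array([[261.74122773, 179.71941762]])]
disc (array([ 429.1, -262.7,   34.8,   34.4]), -62.7) 104
basemask (array([ 428.8, -261.3,   95.7,   95. ]), -8.0)
```

Call:
play_rows(targets="-1 0.016 -0.0155 0.0 0;-1 0.016 -0.0155 0.04 0;-1 0.016 -0.0155 0.08 0;-1 0.016 -0.0155 0.115 0;-1 0.016 -0.0155 0.14 0;-1 0.016 -0.0155 0.14 0;-1 0.016 -0.0155 0.14 0")

```text
clock: 1.45
tcp_pos: [0.4255, -0.2706, 0.0632]
orientation: [-3.055, -0.724, 0.004]
contact_force: [0.3, -0.8, -0.0]
grip_width: 0.0852
gripper_force: 0.0
```

```bash
python3 -c "
from h import *
go(.429,-.263,.022)"
```

```text
t 1.45 tcp [ 0.4255 -0.2706  0.0632] yaw 26.7 tilt -1.0 | d [ 0.0067 -0.0051  0.0412] spin 0 rows 1.0 F [ 0.3 -0.8 -0. ] grip 0.0852 0.0 j7 -0.74
```

Call:
play_rows(targets="-1 0.0067 -0.005 0.0 0;-1 0.0067 -0.005 0.02 0;-1 0.0067 -0.005 0.041 0;-1 0.0067 -0.005 0.041 0;0.6 0.0067 -0.005 0.041 0;0.6 0.0067 -0.005 0.041 0;0.6 0.0067 -0.005 0.041 0;0.6 0.0067 -0.005 0.041 0", squeeze=40)

```text
clock: 2.12
tcp_pos: [0.4312, -0.2633, 0.025]
orientation: [3.056, 0.725, 0.003]
contact_force: [-1.0, 2.1, 4.4]
grip_width: 0.0589
gripper_force: 42.0
```

Call:
play_rows(targets="0.6 0 0 0 0;0.6 0 0 0 0;0.6 0 0 0 0")

```text
clock: 2.37
tcp_pos: [0.4312, -0.2633, 0.025]
orientation: [3.056, 0.725, 0.003]
contact_force: [-0.6, 1.2, 5.4]
grip_width: 0.0593
gripper_force: 42.0
```

Call:
play_rows(targets="0.6 0 0 -0.02 0;0.6 0 0 -0.05 0;0.6 0 0 -0.085 0;0.6 0 0 -0.115 0;0.6 0.016 -0.029 -0.115 0;0.6 0.034 -0.062 -0.115 0;0.6 0.052 -0.096 -0.115 0;0.6 0.07 -0.128 -0.115 0", squeeze=60)

```text
clock: 3.03
tcp_pos: [0.4348, -0.116, 0.1393]
orientation: [3.056, 0.723, 0.002]
contact_force: [1.2, -0.2, -4.4]
grip_width: 0.0585
gripper_force: 68.0
```

Call:
play_rows(targets="0.6 0.02 -0.035 0 0;0.6 0.038 -0.07 0 0;0.6 0.056 -0.105 0 0;0.6 0.074 -0.14 0 0;0.6 0.093 -0.175 0 0;0.6 0.112 -0.21 0 0;0.6 0.131 -0.245 0 0;0.6 0.15 -0.278 0 0")

```text
clock: 3.7
tcp_pos: [0.444, 0.2003, 0.1391]
orientation: [3.056, 0.725, 0.002]
contact_force: [1.5, -0.1, -4.4]
grip_width: 0.0581
gripper_force: 68.0
```

```bash
python3 -c "
from h import *
go(.449,.27,.12)"
```

```text
t 3.7 tcp [0.444  0.2003 0.1391] yaw 26.7 tilt -1.0 | d [ 0.0358 -0.0601  0.0192] spin 0 rows 1.7 F [ 1.5 -0.1 -4.4] grip 0.0581 67.96834945678711 j7 -1.81
```

Call:
play_rows(targets="0.6 0.018 -0.031 0 0;0.6 0.036 -0.06 0 0;0.6 0.036 -0.06 0.02 0;0.6 0.036 -0.06 0.055 0;0.6 0.036 -0.06 0.085 0;0.6 0.036 -0.06 0.105 0;0.6 0.036 -0.06 0.112 0;0.6 0.036 -0.06 0.112 0")

```text
clock: 4.37
tcp_pos: [0.4488, 0.2673, 0.0252]
orientation: [3.055, 0.725, -0.004]
contact_force: [-0.4, -0.4, -4.3]
grip_width: 0.0586
gripper_force: 67.6
```

Call:
play_rows(targets="0.6 0 0 0.004 0;0.6 0 0 0.008 0;0.6 0 0 0.01 0;0.6 0 0 0.01 0")

```text
clock: 4.7
tcp_pos: [0.4506, 0.2686, 0.0171]
orientation: [-3.056, -0.724, -0.004]
contact_force: [0.2, -0.1, 0.3]
grip_width: 0.0585
gripper_force: 68.2
```

Call:
play_rows(targets="0 0 0 0 0;-0.6 0 0 0 0;-1 0 0 0 0;-1 0 0 0 0;-1 0 0 0 0;-1 0 0 -0.03 0;-1 0 0 -0.07 0;-1 0 0 -0.11 0", squeeze=40)

```text
clock: 5.37
tcp_pos: [0.4486, 0.2676, 0.1264]
orientation: [3.056, 0.726, -0.005]
contact_force: [1.4, 0.2, 0.2]
grip_width: 0.0857
gripper_force: 0.0
```

Run:
```python
from h import *
go(.45,-.03,.2,0)
im=r.grab_frame('top')[:,:,::-1].copy(); c=cam('top'); cv2.imwrite('pics/top1.png',im)
```

```text
t 5.37 tcp [0.4486 0.2676 0.1264] yaw 26.7 tilt -1.0 | d [-0.1327  0.2665 -0.0732] spin 0.466 rows 7.4 F [1.4 0.2 0.2] grip 0.0857 0.0 j7 -1.94
```

Call:
play_rows(targets="-1 -0.015 0.033 -0.035 0.06;-1 -0.03 0.066 -0.07 0.12;-1 -0.048 0.103 -0.073 0.18;-1 -0.066 0.14 -0.073 0.24;-1 -0.083 0.177 -0.073 0.3;-1 -0.1 0.213 -0.073 0.36;-1 -0.115 0.243 -0.073 0.42;-1 -0.117 0.246 -0.073 0.466")

```text
clock: 6.08
tcp_pos: [0.4549, -0.012, 0.199]
orientation: [3.139, -0.02, -0.0]
contact_force: [-0.6, -0.2, 0.4]
grip_width: 0.085
gripper_force: 0.0
```

Call:
play_rows(targets="-1 0 0 0 0;-1 0 0 0 0;-1 0 0 0 0")

```text
clock: 6.33
tcp_pos: [0.4557, -0.0026, 0.199]
orientation: [-3.141, -0.006, -0.0]
contact_force: [0.1, 0.2, -0.3]
grip_width: 0.0854
gripper_force: 0.0
```

Run:
```python
from h import *
c=cam('wrist'); cv2.imwrite('pics/w3.png',r.grab_frame('wrist')[:,:,::-1]); np.save('c3.npy',c,allow_pickle=True)
go(.4615,-.005,.2,-1)
print(proj(c,[.4615,-.005,.06]))
```

```text
t 6.38 tcp [ 0.4557 -0.0024  0.199 ] yaw 0.2 tilt -1.0 | d [ 0.0058  0.0027 -0.001 ] spin 0.021 rows 0.2 F [-0.2 -0.8 -0.2] grip 0.0857 0.0 j7 -1.74
[[277.54164937 190.55887923]]
```

View pics/w3.png

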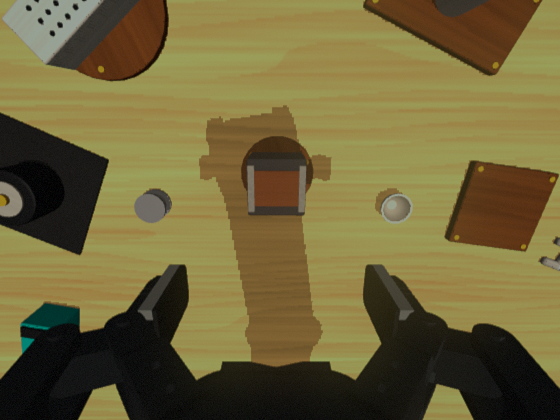

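The transformer's top face is at (247..306, 165..216), with its +x side face above it. It sits on the small round base, centred near (278,172).

Run:
```python
from h import *
c=np.load('c3.npy',allow_pickle=True).item(); im=cv2.imread('pics/w3.png'); H,S,V=cv2.split(cv2.cvtColor(im,cv2.COLOR_BGR2HSV))
print(rect(ray(c,[(247,165),(305,165),(306,215),(248,216)],.060)))
b=blob((H<14)&(S>90)&(V>75),(276,190)); print('copper',rect(ray(c,b,.064)),len(b))
g=(S<60)&(V>60)
for p in((251,190),(301,190)):
    b=blob(g,p); print('strip',rect(ray(c,b,.062)),len(b))
arc=[(242,172),(245,156),(256,143),(277,137),(297,143),(308,156),(312,170)]
P=ray(c,arc,.012); A=np.c_[2*P,np.ones(len(P))]; s=np.linalg.lstsq(A,(P**2).sum(1),rcond=None)[0]; print('small base',s[:2],np.sqrt(s[2]+s[:2]@s[:2]))
```

```text
(array([461.4,  -4.1,  56.7,  50.1]), -88.8)
copper (array([464.2,  -3.5,  41.9,  33.8]), -89.9) 156
strip (array([463.4,  20.5,  45.8,   6.5]), -1.1) 103
strip (array([464.5, -27.7,  47.6,   6. ]), 0.3) 105
small base [ 0.46928752 -0.00441619] 0.03834656986080767
```

Call:
play_rows(targets="-1 0.008 0.0015 0.03 0;-1 0.008 0.0015 0.07 0;-1 0.008 0.0015 0.11 0;-1 0.008 0.0015 0.145 0;-1 0.008 0.0015 0.165 0;-1 0.008 0.0015 0.175 0;-1 0.008 0.0015 0.175 0;-1 0.008 0.0015 0.175 0")

```text
clock: 7.05
tcp_pos: [0.464, -0.0048, 0.0243]
orientation: [-3.141, -0.003, -0.0]
contact_force: [-0.0, -0.1, -0.4]
grip_width: 0.0852
gripper_force: 0.0
```

Call:
play_rows(targets="0.6 0 0 0 0;0.6 0 0 0 0;0.6 0 0 0 0;0.6 0 0 0 0;0.6 0 0 0 0;0.6 0 0 0 0", squeeze=60)

```text
clock: 7.55
tcp_pos: [0.4651, -0.005, 0.0257]
orientation: [-3.141, -0.0, -0.006]
contact_force: [-2.0, 2.5, 9.1]
grip_width: 0.0553
gripper_force: 63.3
```

Call:
play_rows(targets="0.6 0 0 -0.02 0;0.6 0 0 -0.05 0;0.6 0 0 -0.08 0;0.6 0 0 -0.11 0;0.6 0 0 -0.11 0;0.6 0 0 -0.11 0")

```text
clock: 8.05
tcp_pos: [0.4644, -0.0059, 0.1355]
orientation: [3.142, -0.001, 0.006]
contact_force: [-0.3, -0.6, -5.7]
grip_width: 0.0551
gripper_force: 68.0
```

```bash
python3 -c "
from h import *
go(.4288,-.2613,.136,-8)"
```

```text
t 8.05 tcp [ 0.4644 -0.0059  0.1355] yaw -0.0 tilt -1.0 | d [-0.0355  0.2554 -0.0006] spin 0.139 rows 6.2 F [-0.3 -0.6 -5.7] grip 0.0551 67.97159314155579 j7 -1.77
```

Call:
play_rows(targets="0.6 -0.004 0.025 0 0.03;0.6 -0.009 0.062 0 0.06;0.6 -0.014 0.1 0 0.1;0.6 -0.02 0.14 0 0.139;0.6 -0.025 0.18 0 0.139;0.6 -0.031 0.22 0 0.139;0.6 -0.035 0.255 0 0.139;0.6 -0.035 0.255 0 0.139")

```text
clock: 8.72
tcp_pos: [0.4248, -0.2689, 0.1323]
orientation: [3.129, -0.235, -0.004]
contact_force: [0.7, -0.5, -5.0]
grip_width: 0.0553
gripper_force: 67.8
```

Call:
play_rows(targets="0.6 0 0 0.02 0;0.6 0 0 0.055 0;0.6 0 0 0.085 0;0.6 0 0 0.095 0;0.6 0 0 0.1 0;0.6 0 0 0.1 0")

```text
clock: 9.22
tcp_pos: [0.4275, -0.2601, 0.0327]
orientation: [-3.133, 0.218, 0.005]
contact_force: [-0.2, 0.1, -5.1]
grip_width: 0.0552
gripper_force: 67.5
```

```bash
python3 -c "
from h import *
go(.429,-.2613,.0255,-8)"
```

```text
t 9.22 tcp [ 0.4275 -0.2601  0.0327] yaw -8.0 tilt -1.0 | d [0.0016 0.001  0.0072] spin 0.001 rows 0.2 F [-0.2  0.1 -5.1] grip 0.0552 67.51648664474487 j7 -1.32
```

Call:
play_rows(targets="0.6 0.002 0.001 0.002 0;0.6 0.002 0.001 0.004 0;0.6 0.002 0.001 0.006 0;0.6 0.002 0.001 0.008 0;0.6 0.002 0.001 0.008 0")

```text
clock: 9.63
tcp_pos: [0.4305, -0.2621, 0.0262]
orientation: [3.134, -0.219, 0.001]
contact_force: [-0.2, 0.1, -5.8]
grip_width: 0.0549
gripper_force: 67.7
```

Call:
play_rows(targets="0 0 0 0 0;-0.6 0 0 0 0;-1 0 0 0 0;-1 0 0 0 0;-1 0 0 0 0;-1 0 0 -0.03 0;-1 0 0 -0.07 0;-1 0 0 -0.11 0")

```text
clock: 10.3
tcp_pos: [0.4295, -0.2616, 0.1367]
orientation: [-3.133, 0.218, 0.004]
contact_force: [1.5, -0.9, 0.2]
grip_width: 0.0858
gripper_force: 0.0
```

Call:
play_rows(targets="-1 0 0 -0.035 0;-1 0 0 -0.07 0;-1 0 0 -0.07 0;-1 0 0 -0.07 0")

```text
clock: 10.63
tcp_pos: [0.4318, -0.2628, 0.2084]
orientation: [3.132, -0.219, 0.008]
contact_force: [0.8, 0.6, -1.0]
grip_width: 0.0855
gripper_force: 0.0
```

Run:
```python
from h import *
c=cam('wrist'); cv2.imwrite('pics/w4.png',r.grab_frame('wrist')[:,:,::-1]); np.save('c4.npy',c,allow_pickle=True)
go(.6383,-.167,.23,66-180)
im=cv2.imread('pics/w4.png'); H,S,V=cv2.split(cv2.cvtColor(im,cv2.COLOR_BGR2HSV))
u=proj(c,[.429,-.261,.064])[0];print(u)
b=blob((H<14)&(S>90)&(V>75),u); print('copper',rect(ray(c,b,.064)),len(b))
```

```text
t 10.68 tcp [ 0.4306 -0.2622  0.2065] yaw -8.0 tilt -1.0 | d [ 0.1926 -0.1231 -0.0232] spin -1.291 rows 10.3 F [ 0.7 -0.4 -0.8] grip 0.0853 0.0 j7 -1.3
[273.3448609  198.66737345]
copper (array([ 429.9, -262.5,   41.7,   34.5]), 82.8) 151
```

View pics/w4.png

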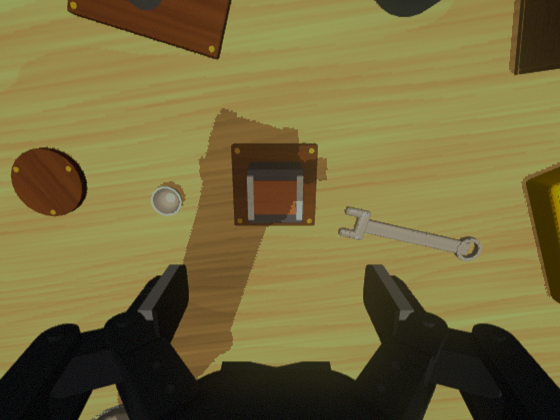

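The transformer sits centred on the square base (247..303, 165..221). The small round base is bare at (49,182). I'll measure it, and the clearance to the grey instrument near the long base.

Run:
```python
from h import *
c=np.load('c4.npy',allow_pickle=True).item(); im=cv2.imread('pics/w4.png'); H,S,V=cv2.split(cv2.cvtColor(im,cv2.COLOR_BGR2HSV))
b=blob((H<18)&(S>100)&(V<140)&(V>20),(45,190)); P=ray(c,b,.012); print('small',rect(P),cv2.minEnclosingCircle((P*1000).astype(np.float32)))
c=np.load('c3.npy',allow_pickle=True).item(); im=cv2.imread('pics/w3.png')
print('longcorner', ray(c,[(495,75),(541,0),(364,5)],.012))
c=cam('top')
print('instr', [ray(c,[(364,102),(374,105),(388,106)],z).round(3) for z in (0,.04,.08,.1)])
s=cam('scene')
im=cv2.imread('pics/top1.png'); H,S,V=cv2.split(cv2.cvtColor(im,cv2.COLOR_BGR2HSV))
b=blob((S<70)&(V>110),(200,212)); print('tor?',ray(c,b.mean(0),.05),len(b))
# scene corner (295,355) on possible heights
print('scene corner',[ray(s,[(297,353)],z).round(3) for z in (0,.04,.08,.1)])
```

```text
small (array([469.5,  -9.1,  83.7,  77.1]), -72.6) ((470.060546875, -8.97657299041748), 41.97113800048828)
longcorner [[ 0.56819931 -0.22132956]
 [ 0.63256607 -0.24970281]
 [ 0.62806806 -0.08532984]]
instr [array([[ 0.753, -0.195],
       [ 0.745, -0.221],
       [ 0.743, -0.257]]), array([[ 0.733, -0.186],
       [ 0.726, -0.211],
       [ 0.724, -0.245]]), array([[ 0.713, -0.177],
       [ 0.706, -0.201],
       [ 0.704, -0.234]]), array([[ 0.703, -0.173],
       [ 0.696, -0.196],
       [ 0.695, -0.228]])]
tor? [[0.42602497 0.13011286]] 35
scene corner [array([[ 0.706, -0.156]]), array([[ 0.723, -0.171]]), array([[ 0.739, -0.186]]), array([[ 0.747, -0.194]])]
```

Call:
play_rows(targets="-1 0.035 -0.022 -0.01 0;-1 0.07 -0.045 -0.02 0;-1 0.105 -0.067 -0.023 0;-1 0.14 -0.09 -0.023 0;-1 0.175 -0.112 -0.023 0;-1 0.192 -0.123 -0.023 0;-1 0.192 -0.123 -0.023 0;-1 0.192 -0.123 -0.023 0")

```text
clock: 11.35
tcp_pos: [0.6373, -0.1654, 0.226]
orientation: [-3.133, 0.215, 0.007]
contact_force: [-0.4, -0.5, -0.5]
grip_width: 0.0855
gripper_force: 0.0
```

Run:
```python
from h import *
c=cam('wrist'); cv2.imwrite('pics/w5.png',r.grab_frame('wrist')[:,:,::-1]); np.save('c5.npy',c,allow_pickle=True)
go(.6383,-.167,.04)
print(proj(c,[.6383,-.167,.078]))
```

```text
t 11.4 tcp [ 0.6363 -0.1669  0.2266] yaw -8.0 tilt -1.0 | d [ 0.0027 -0.0003  0.1865] spin 0 rows 4.5 F [ 0.3 -0.6  0. ] grip 0.0851 0.0 j7 -1.58
[[276.57525727 192.217991  ]]
```

View pics/w5.png

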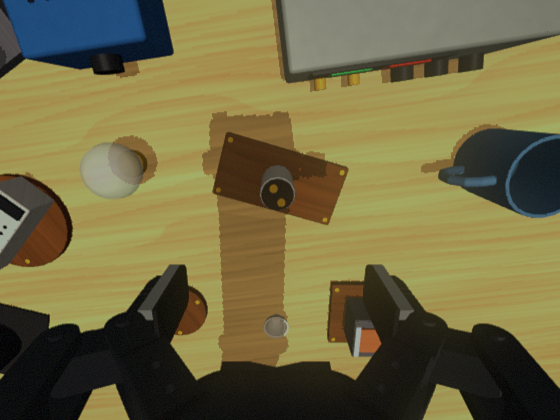

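The capacitor's top is at (278,194). The long base's corners are at (229,132), (348,166), (329,224) and (213,192).

Run:
```python
from h import *
c=np.load('c5.npy',allow_pickle=True).item(); im=cv2.imread('pics/w5.png'); H,S,V=cv2.split(cv2.cvtColor(im,cv2.COLOR_BGR2HSV))
print('corners',rect(ray(c,[(229,132),(348,166),(329,224),(213,192)],.012)))
b=blob((V<110)&(S>90)&(H<19)|(V<60)&(np.indices(V.shape)[0]>160),(245,165)); print('mask',rect(ray(c,b,.012)))
print('cap',ray(c,[(278,194)],.078))
```

```text
corners (array([ 635.3, -171.9,  148.4,   75.3]), 65.9)
mask (array([ 635. , -169.6,  148.5,   76.8]), 65.8)
cap [[ 0.63630369 -0.16814477]]
```

Call:
play_rows(targets="-1 0.003 0.001 0.035 0;-1 0.003 0.001 0.07 0;-1 0.003 0.001 0.11 0;-1 0.003 0.001 0.15 0;-1 0.003 0.001 0.17 0;-1 0.003 0.001 0.186 0;-1 0.003 0.001 0.186 0;-1 0.003 0.001 0.186 0")

```text
clock: 12.07
tcp_pos: [0.6385, -0.1695, 0.0422]
orientation: [3.133, -0.221, -0.005]
contact_force: [0.3, -0.1, 0.6]
grip_width: 0.0854
gripper_force: 0.0
```

Call:
play_rows(targets="0.9 0 0 0 0;0.9 0 0 0 0;0.9 0 0 0 0;0.9 0 0 0 0;0.9 0 0 0 0;0.9 0 0 0 0;0.9 0 0 0 0;0.9 0 0 0 0", squeeze=40)

```text
clock: 12.73
tcp_pos: [0.6411, -0.1684, 0.0442]
orientation: [3.134, -0.218, 0.003]
contact_force: [-0.5, -0.3, 6.2]
grip_width: 0.0348
gripper_force: 39.5
```

Call:
play_rows(targets="0.9 0 0 -0.02 0;0.9 0 0 -0.05 0;0.9 0 0 -0.08 0;0.9 0 0 -0.11 0;0.9 -0.03 -0.004 -0.12 0;0.9 -0.06 -0.008 -0.12 0;0.9 -0.095 -0.013 -0.12 0;0.9 -0.13 -0.018 -0.12 0")

```text
clock: 13.4
tcp_pos: [0.5127, -0.132, 0.163]
orientation: [3.134, -0.219, 0.001]
contact_force: [-0.7, -0.3, -1.8]
grip_width: 0.0351
gripper_force: 40.4
```

Call:
play_rows(targets="0.9 -0.03 -0.005 0 0;0.9 -0.047 -0.007 0 0;0.9 -0.047 -0.007 0 0;0.9 -0.047 -0.007 0 0")

```text
clock: 13.73
tcp_pos: [0.468, -0.1189, 0.1632]
orientation: [3.134, -0.218, 0.001]
contact_force: [-0.2, -0.5, -1.4]
grip_width: 0.0351
gripper_force: 40.4
```

Run:
```python
from h import *
c=cam('wrist'); im=r.grab_frame('wrist')[:,:,::-1].copy(); cv2.imwrite('pics/w6.png',im)
H,S,V=cv2.split(cv2.cvtColor(im,cv2.COLOR_BGR2HSV))
u=proj(c,[.468,-.005,.012])[0]; print(u)
for t in (110,125):
    b=blob((H<18)&(S>100)&(V<t),u); P=ray(c,b,.012); print('small',rect(P),cv2.minEnclosingCircle((P*1000).astype(np.float32)))
go(.468,-.005,.164)
# capacitor in hand, top
b=blob((V<60),(277,205)); 
x,y=int(u[0]),int(u[1]); cv2.imwrite('pics/w6c.png',cv2.resize(im[60:380,40:440],None,fx=1.8,fy=1.8))
```

```text
[163.51261046 208.36199589]
small (array([480.1, -22.6,  76. ,  43. ]), 33.8) ((472.01025390625, -10.463712692260742), 38.14204406738281)
small (array([469.9,  -6.3,  79.6,  77.8]), -28.9) ((470.46917724609375, -6.513279914855957), 40.510475158691406)
t 13.78 tcp [ 0.4691 -0.1191  0.1633] yaw -8.0 tilt -1.0 | d [-0.0169 -0.1128 -0.0007] spin 0 rows 2.7 F [ 0.8  0.3 -1.4] grip 0.035 40.384817719459534 j7 -1.63
```

View pics/w6c.png

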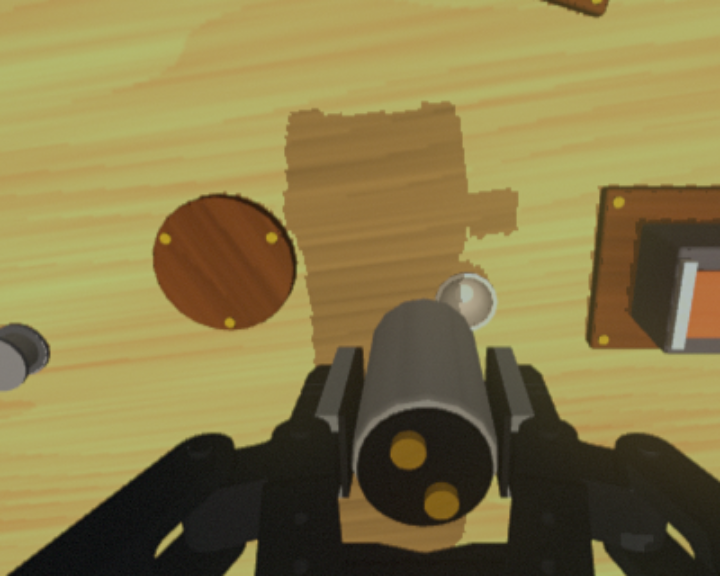

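The capacitor is held upright, its top centred at crop pixel (427,466). The bare small base is at crop pixel (225,262).

Run:
```python
from h import *
c=cam('wrist'); o=r.get_obs(); t=o['tcp_pos']; T=R.from_rotvec(o['orientation']).as_matrix()
p=ray(c,[(277.2,318.9)],t[2]+.0338)[0]; e=p-t[:2]; print(e, T[:2,:2].T@e)
P=ray(c,[(357/1.8+40,466/1.8+60),(497/1.8+40,466/1.8+60)],t[2]+.0338); print(np.linalg.norm(P[0]-P[1]))
go(.4695-e[0],-.0055-e[1],.0445)
```

```text
[-0.00495479 -0.00027856] [-0.00486826  0.00096311]
0.03290757420266661
t 13.78 tcp [ 0.4691 -0.1191  0.1633] yaw -8.0 tilt -1.0 | d [-0.0107 -0.1135  0.1188] spin 0 rows 3.9 F [ 0.8  0.3 -1.4] grip 0.035 40.384817719459534 j7 -1.63
```

Call:
play_rows(targets="0.9 -0.003 -0.03 0 0;0.9 -0.006 -0.06 0 0;0.9 -0.009 -0.095 0 0;0.9 -0.0115 -0.1135 0 0;0.9 -0.0115 -0.1135 0.035 0;0.9 -0.0115 -0.1135 0.07 0;0.9 -0.0115 -0.1135 0.1 0;0.9 -0.0115 -0.1135 0.11 0")

```text
clock: 14.45
tcp_pos: [0.4717, -0.0048, 0.0494]
orientation: [3.134, -0.218, -0.008]
contact_force: [-0.0, -0.5, -1.6]
grip_width: 0.035
gripper_force: 40.4
```

Call:
play_rows(targets="0.9 0 0 0 0;0.9 0 0 0 0;0.9 0 0 0 0")

```text
clock: 14.7
tcp_pos: [0.4747, -0.0049, 0.0544]
orientation: [-3.133, 0.219, -0.004]
contact_force: [0.0, -0.3, -1.4]
grip_width: 0.0349
gripper_force: 40.4
```

```bash
python3 -c "
from h import *
go(.4737,-.0055,.0445)"
```

```text
t 14.7 tcp [ 0.4747 -0.0049  0.0544] yaw -8.0 tilt -1.0 | d [-0.001   0.0007  0.0099] spin 0 rows 0.2 F [ 0.  -0.3 -1.4] grip 0.0349 40.409274101257324 j7 -1.95
```

Call:
play_rows(targets="0.9 -0.001 0.0007 0.003 0;0.9 -0.001 0.0007 0.006 0;0.9 -0.001 0.0007 0.008 0;0.9 -0.001 0.0007 0.0095 0;0.9 -0.001 0.0007 0.0095 0;0.9 -0.001 0.0007 0.0095 0")

```text
clock: 15.2
tcp_pos: [0.4722, -0.0056, 0.0441]
orientation: [3.134, -0.219, 0.001]
contact_force: [-1.4, -0.2, 6.2]
grip_width: 0.0351
gripper_force: 41.0
```

Call:
play_rows(targets="0.5 0 0 -0.0005 0;0 0 0 -0.001 0;-0.5 0 0 -0.001 0;-1 0 0 -0.001 0;-1 0 0 -0.001 0;-1 0 0 -0.03 0;-1 0 0 -0.07 0;-1 0 0 -0.11 0")

```text
clock: 15.87
tcp_pos: [0.4706, -0.0055, 0.1539]
orientation: [3.134, -0.218, -0.005]
contact_force: [0.6, -0.1, -0.3]
grip_width: 0.0854
gripper_force: 0.0
```

Call:
play_rows(targets="-1 0 0 -0.035 0;-1 0 0 -0.07 0;-1 0 0 -0.07 0;-1 0 0 -0.07 0")

```text
clock: 16.2
tcp_pos: [0.4732, -0.0055, 0.2255]
orientation: [-3.134, 0.219, -0.008]
contact_force: [-0.8, 0.4, 0.0]
grip_width: 0.0854
gripper_force: 0.0
```

Run:
```python
from h import *
c=cam('wrist'); im=r.grab_frame('wrist')[:,:,::-1].copy(); cv2.imwrite('pics/w7.png',im); np.save('c7.npy',c,allow_pickle=True)
go(.6215,.167,.23,40)
```

```text
t 16.25 tcp [ 0.472  -0.0056  0.2237] yaw -8.0 tilt -1.0 | d [ 0.1241 -0.1917 -0.0061] spin -0.838 rows 6.7 F [-0.8 -1.1  0.1] grip 0.0851 0.0 j7 -1.87
```

View pics/w7.png

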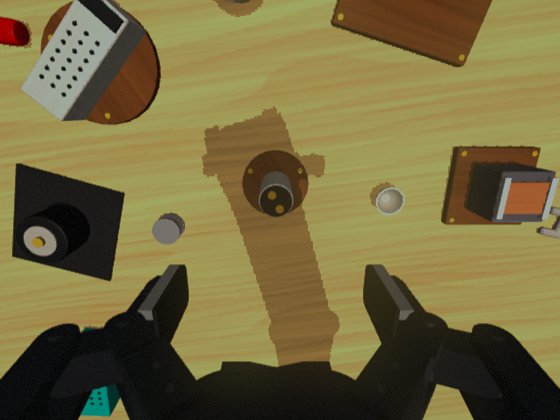

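The capacitor stands on the small base at (276,202), with the base centred near (275,181). The supply is on the big round base, upper left.

Run:
```python
from h import *
c=np.load('c7.npy',allow_pickle=True).item(); im=cv2.imread('pics/w7.png'); H,S,V=cv2.split(cv2.cvtColor(im,cv2.COLOR_BGR2HSV))
b=blob((V<100)&((H<18)|(V<60)),(275,165)); b=b[b[:,1]<200]; P=ray(c,b,.012); print(b.min(0),b.max(0))
A=np.c_[2*P,np.ones(len(P))]; s=np.linalg.lstsq(A,(P**2).sum(1),rcond=None)[0]; print('base',s[:2],np.sqrt(s[2]+s[:2]@s[:2]))
print('cap',ray(c,[(276,202)],.078), ray(c,[(275,202),(272,196),(282,207)],.081))
print('sup',rect(ray(c,[(72,0),(22,88),(68,121),(145,8)],.054)))
```

```text
[242 150] [307 199]
base [ 0.47165524 -0.00288317] 0.03644889608805927
cap [[ 0.46580608 -0.00530565]] [[ 0.46682894 -0.00445103]
 [ 0.4732906  -0.00240814]
 [ 0.46076001 -0.01057405]]
sup (array([631.3, 154.8, 134.9,  51.4]), -50.5)
```

Call:
play_rows(targets="-1 0.02 -0.03 0 -0.12;-1 0.04 -0.06 0 -0.24;-1 0.06 -0.09 0 -0.36;-1 0.08 -0.12 0 -0.48;-1 0.1 -0.15 0 -0.6;-1 0.115 -0.175 0 -0.72;-1 0.124 -0.19 0 -0.84;-1 0.124 -0.19 0 -0.96")

```text
clock: 16.92
tcp_pos: [0.6212, 0.1699, 0.2205]
orientation: [-2.871, -1.267, 0.003]
contact_force: [-0.3, 0.5, 0.4]
grip_width: 0.0853
gripper_force: 0.0
```

Call:
play_rows(targets="-1 0 0 0 -0.12;-1 0 0 0 -0.24;-1 0 0 0 -0.36;-1 0 0 0 -0.48;-1 0 0 0 -0.6;-1 0 0 0 -0.72;-1 0 0 0 -0.84;-1 0 0 0 -0.96")

```text
clock: 17.58
tcp_pos: [0.6199, 0.1651, 0.2208]
orientation: [-1.967, -2.446, 0.005]
contact_force: [-0.7, -0.1, 0.2]
grip_width: 0.0855
gripper_force: 0.0
```

Call:
play_rows(targets="-1 0 0 0 -0.12;-1 0 0 0 -0.24;-1 0 0 0 -0.36;-1 0 0 0 -0.48;-1 0 0 0 -0.51;-1 0 0 0 -0.51;-1 0 0 0 -0.51")

```text
clock: 18.17
tcp_pos: [0.6202, 0.1652, 0.2215]
orientation: [-1.297, -2.858, 0.002]
contact_force: [0.2, 0.1, 0.6]
grip_width: 0.0855
gripper_force: 0.0
```

Run:
```python
from h import *
c=cam('wrist'); im=r.grab_frame('wrist')[:,:,::-1].copy(); cv2.imwrite('pics/w8.png',im); np.save('c8.npy',c,allow_pickle=True)
go(.6215,.167,.03,131)
```

```text
t 18.22 tcp [0.6204 0.1653 0.2219] yaw 131.2 tilt -1.0 | d [0.0003 0.0023 0.1919] spin 0.003 rows 4.6 F [-0.7  0.4  0.1] grip 0.0857 0.0 j7 0.07
```

View pics/w8.png

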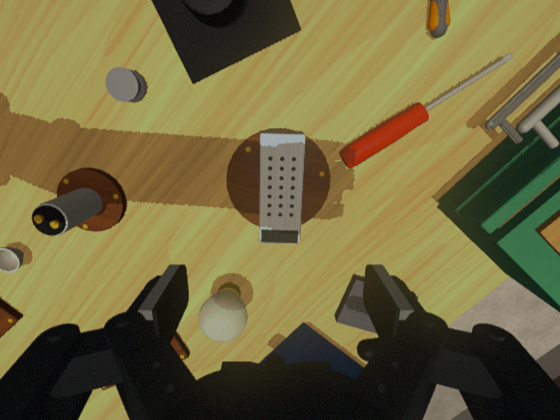

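The supply is in line with the tool, its top face from (262,133) to (300,243). The big base is centred near (278,177) and the globe is at (222,315), clear of the fingers.

Run:
```python
from h import *
c=np.load('c8.npy',allow_pickle=True).item(); im=cv2.imread('pics/w8.png'); H,S,V=cv2.split(cv2.cvtColor(im,cv2.COLOR_BGR2HSV))
print('sup',rect(ray(c,[(261,135),(306,134),(300,243),(260,242)],.054)))
print(rect(ray(c,blob((S<60)&(V>85),(285,150)),.054)))
b=blob((H<18)&(S>100)&(V<105),(240,180)); b2=blob((H<18)&(S>100)&(V<105),(317,180)); b=np.r_[b[b[:,0]<258],b2[b2[:,0]>308]]; print(b.min(0),b.max(0),len(b))
hull=[(258,131),(243,143),(231,160),(227,178),(231,198),(243,215),(258,224),(308,221),(322,208),(329,190),(330,172),(325,155),(308,135)]
P=ray(c,hull,.012); A=np.c_[2*P,np.ones(len(P))]; s=np.linalg.lstsq(A,(P**2).sum(1),rcond=None)[0]; print('big',s[:2],np.sqrt(s[2]+s[:2]@s[:2]))
```

```text
sup (array([627. , 166.5, 118. ,  44.6]), -50.3)
(array([625.9, 166.1, 118.9,  44.8]), -50.5)
[226 139] [330 218] 193
big [0.62439053 0.16593646] 0.06115985243901949
```

Call:
play_rows(targets="-1 -0.003 0.005 0.035 0.028;-1 -0.003 0.005 0.075 0.028;-1 -0.003 0.005 0.115 0.028;-1 -0.003 0.005 0.155 0.028;-1 -0.003 0.005 0.18 0.028;-1 -0.003 0.005 0.196 0.028;-1 -0.003 0.005 0.197 0.028;-1 -0.003 0.005 0.197 0.028")

```text
clock: 18.88
tcp_pos: [0.6267, 0.1668, 0.0263]
orientation: [-1.336, -2.842, 0.0]
contact_force: [0.7, 0.7, -0.1]
grip_width: 0.0854
gripper_force: 0.0
```

Call:
play_rows(targets="0.8 0 0 0 0;0.8 0 0 0 0;0.8 0 0 0 0;0.8 0 0 0 0;0.8 0 0 0 0;0.8 0 0 0 0;0.8 0 0 0 0;0.8 0 0 0 0", squeeze=60)

```text
clock: 19.55
tcp_pos: [0.6279, 0.1667, 0.0284]
orientation: [1.336, 2.841, 0.002]
contact_force: [-1.8, -0.6, 7.1]
grip_width: 0.0449
gripper_force: 63.8
```

Call:
play_rows(targets="0.8 0 0 -0.02 0;0.8 0 0 -0.05 0;0.8 0 0 -0.08 0;0.8 0 0 -0.11 0;0.8 0 0 -0.14 0;0.8 0 0 -0.14 0;0.8 0 0 -0.14 0")

```text
clock: 20.13
tcp_pos: [0.6278, 0.1668, 0.1687]
orientation: [1.336, 2.84, 0.004]
contact_force: [-0.2, 0.5, -3.4]
grip_width: 0.0448
gripper_force: 62.7
```

```bash
python3 -c "
from h import *
go(.635,-.1705,.165,65.9)"
```

```text
t 20.13 tcp [0.6278 0.1668 0.1687] yaw 129.6 tilt -1.0 | d [-0.2644 -0.2096  0.0035] spin 1.112 rows 8.9 F [-0.2  0.5 -3.4] grip 0.0448 62.74881720542908 j7 0.01
```

Call:
play_rows(targets="0.8 -0.02 -0.016 0 0.1;0.8 -0.048 -0.038 0 0.22;0.8 -0.078 -0.062 0 0.34;0.8 -0.108 -0.086 0 0.46;0.8 -0.138 -0.11 0 0.58;0.8 -0.168 -0.134 0 0.7;0.8 -0.198 -0.158 0 0.82;0.8 -0.225 -0.178 0 0.94")

```text
clock: 20.8
tcp_pos: [0.6312, -0.1238, 0.1644]
orientation: [-2.485, -1.919, 0.005]
contact_force: [-0.2, -0.6, -2.6]
grip_width: 0.0447
gripper_force: 62.6
```

```bash
python3 -c "
from h import *
go(.635,-.1705,.1,65.9)"
```

```text
t 20.8 tcp [ 0.6312 -0.1238  0.1644] yaw 75.4 tilt -1.0 | d [-0.0441  0.0157  0.0644] spin 0.165 rows 1.9 F [-0.2 -0.6 -2.6] grip 0.0447 62.59246230125427 j7 -0.36
```

Call:
play_rows(targets="0.8 -0.025 0.009 0 0.1;0.8 -0.042 0.015 0 0.165;0.8 -0.042 0.015 0 0.165;0.8 -0.042 0.015 0.03 0.165;0.8 -0.042 0.015 0.06 0.165;0.8 -0.042 0.015 0.09 0.165;0.8 -0.042 0.015 0.11 0.165;0.8 -0.042 0.015 0.12 0.165")

```text
clock: 21.47
tcp_pos: [0.6339, -0.1635, 0.0415]
orientation: [-2.624, -1.718, 0.009]
contact_force: [0.1, 0.1, -4.5]
grip_width: 0.0452
gripper_force: 62.6
```

Call:
play_rows(targets="0.8 0 0 0 0;0.8 0 0 0 0")

```text
clock: 21.63
tcp_pos: [0.6372, -0.1642, 0.0461]
orientation: [-2.628, -1.719, 0.001]
contact_force: [-0.3, 0.7, -2.1]
grip_width: 0.0451
gripper_force: 62.6
```

```bash
python3 -c "
from h import *
go(.635,-.1705,.028,65.9)"
```

```text
t 21.63 tcp [ 0.6372 -0.1642  0.0461] yaw 66.4 tilt -1.0 | d [-0.0067  0.0005  0.0181] spin 0.008 rows 0.5 F [-0.3  0.7 -2.1] grip 0.0451 62.55473971366882 j7 -0.49
```

Call:
play_rows(targets="0.8 -0.006 0 0.004 0.008;0.8 -0.006 0 0.008 0.008;0.8 -0.006 0 0.012 0.008;0.8 -0.006 0 0.015 0.008;0.8 -0.006 0 0.017 0.008;0.8 -0.006 0 0.018 0.008;0.8 -0.006 0 0.018 0.008")

```text
clock: 22.22
tcp_pos: [0.6352, -0.1701, 0.0286]
orientation: [2.636, 1.708, 0.0]
contact_force: [-0.0, 0.7, -2.7]
grip_width: 0.0448
gripper_force: 62.6
```

Call:
play_rows(targets="0.8 0 0 0 0;0.8 0 0 0 0")

```text
clock: 22.38
tcp_pos: [0.6353, -0.1701, 0.0286]
orientation: [2.636, 1.708, 0.001]
contact_force: [-0.1, 0.6, -2.2]
grip_width: 0.0453
gripper_force: 62.6
```

Call:
play_rows(targets="0.8 0 0 0.001 0;0.8 0 0 0.001 0;0 0 0 0.001 0;-0.6 0 0 0.001 0;-1 0 0 0.001 0;-1 0 0 0 0;-1 0 0 -0.03 0;-1 0 0 -0.07 0")

```text
clock: 23.05
tcp_pos: [0.6323, -0.1698, 0.0955]
orientation: [-2.632, -1.706, 0.008]
contact_force: [0.4, 0.1, -1.0]
grip_width: 0.0854
gripper_force: 0.0
```

Call:
play_rows(targets="-1 0 0 -0.04 0;-1 0 0 -0.08 0;-1 0 0 -0.12 0;-1 0 0 -0.12 0;-1 0 0 -0.12 0;-1 0 0 -0.12 0")

```text
clock: 23.55
tcp_pos: [0.6348, -0.1703, 0.2181]
orientation: [2.637, 1.708, -0.001]
contact_force: [-0.2, -0.2, -1.5]
grip_width: 0.0856
gripper_force: 0.0
```

Run:
```python
from h import *
c=cam('wrist'); im=r.grab_frame('wrist')[:,:,::-1].copy(); cv2.imwrite('pics/w9.png',im); np.save('c9.npy',c,allow_pickle=True)
H,S,V=cv2.split(cv2.cvtColor(im,cv2.COLOR_BGR2HSV))
u=proj(c,[.635,-.1705,.054])[0]; print(u,rect(ray(c,blob((S<60)&(V>85),u),.054)))
go(.449,.27,.22,90)
```

```text
[275.06875072 188.86390737] (array([ 636.4, -169.3,  118.9,   45. ]), 65.8)
t 23.6 tcp [ 0.6342 -0.1702  0.217 ] yaw 65.9 tilt -1.0 | d [ 0.3261 -0.3489 -0.0024] spin -0.421 rows 11.5 F [-1.4 -0.2 -0.1] grip 0.0854 0.0 j7 -0.41
```

Call:
play_rows(targets="-1 0.025 -0.027 0 0;-1 0.052 -0.056 0 0;-1 0.079 -0.085 0 0;-1 0.106 -0.114 0 0;-1 0.133 -0.143 0 0;-1 0.16 -0.172 0 0;-1 0.187 -0.201 0 0;-1 0.214 -0.23 0 0")

```text
clock: 24.27
tcp_pos: [0.5106, 0.1202, 0.2167]
orientation: [-2.636, -1.707, 0.005]
contact_force: [0.4, 0.4, 0.4]
grip_width: 0.0854
gripper_force: 0.0
```

Call:
play_rows(targets="-1 0.027 -0.029 0 0;-1 0.054 -0.058 0 0;-1 0.081 -0.087 0 0;-1 0.108 -0.116 0 0;-1 0.112 -0.119 0 0;-1 0.112 -0.119 0 0;-1 0.112 -0.119 0 0")

```text
clock: 24.85
tcp_pos: [0.4493, 0.2692, 0.217]
orientation: [2.636, 1.709, -0.004]
contact_force: [0.6, -0.4, -0.6]
grip_width: 0.0855
gripper_force: 0.0
```

Run:
```python
from h import *
c=cam('wrist'); im=r.grab_frame('wrist')[:,:,::-1].copy(); cv2.imwrite('pics/w10.png',im); np.save('c10.npy',c,allow_pickle=True)
H,S,V=cv2.split(cv2.cvtColor(im,cv2.COLOR_BGR2HSV))
u=proj(c,[.45,.268,.05])[0]; b=blob((S<60)&(V>70),u); q=rect(ray(c,b,.05)); print(u,q)
go(q[0][0]/1000,q[0][1]/1000,.018)
```

```text
[276.07945734 188.49302049] (array([449.3, 266.7,  35.5,  35.4]), -69.3)
t 24.9 tcp [0.4499 0.2682 0.2172] yaw 65.8 tilt -1.0 | d [-0.0011  0.0002  0.1992] spin 0 rows 4.8 F [ 0.2 -0.8 -0.3] grip 0.0852 0.0 j7 -1.26
```

View pics/w10.png

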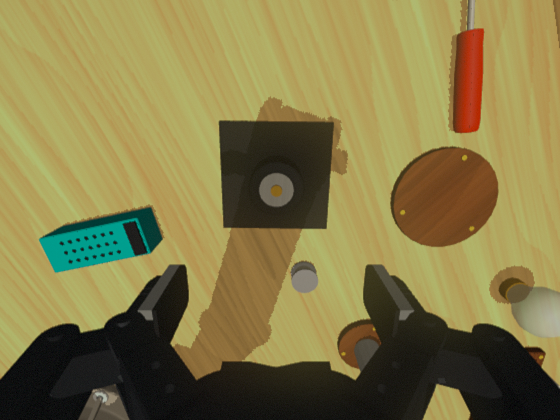

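The toroid is upright on the mat at (276,189), and the big round base is bare at (445,197).

Run:
```python
from h import *
c=np.load('c10.npy',allow_pickle=True).item(); im=cv2.imread('pics/w10.png'); H,S,V=cv2.split(cv2.cvtColor(im,cv2.COLOR_BGR2HSV))
for t in (110,125,140):
    b=blob((H<18)&(S>100)&(V<t),(445,197)); P=ray(c,b,.012); print(rect(P),cv2.minEnclosingCircle((P*1000).astype(np.float32)))
```

```text
(array([630.1, 186. ,  87.4,   6.5]), 22.0) ((630.6792602539062, 184.59776306152344), 43.70801544189453)
(array([623.7, 165.3, 121.7, 119.8]), -24.1) ((623.5673217773438, 165.03697204589844), 61.24959182739258)
(array([623.3, 165.1, 121.5, 120.6]), -59.9) ((623.60595703125, 164.9969482421875), 61.27959442138672)
```

Call:
play_rows(targets="-1 -0.001 0 0.035 0;-1 -0.001 0 0.075 0;-1 -0.001 0 0.115 0;-1 -0.001 0 0.155 0;-1 -0.001 0 0.18 0;-1 -0.001 0 0.196 0;-1 -0.001 0 0.199 0;-1 -0.001 0 0.199 0")

```text
clock: 25.57
tcp_pos: [0.4493, 0.2669, 0.0182]
orientation: [2.638, 1.705, -0.005]
contact_force: [-0.4, 0.4, 1.0]
grip_width: 0.0853
gripper_force: 0.0
```

Call:
play_rows(targets="0.6 0 0 0 0;0.6 0 0 0 0;0.6 0 0 0 0;0.6 0 0 0 0;0.6 0 0 0 0;0.6 0 0 0 0", squeeze=60)

```text
clock: 26.07
tcp_pos: [0.4505, 0.2693, 0.0212]
orientation: [2.637, 1.707, 0.004]
contact_force: [-0.8, -0.4, 6.0]
grip_width: 0.0587
gripper_force: 63.7
```

Call:
play_rows(targets="0.6 0 0 -0.02 0;0.6 0 0 -0.05 0;0.6 0 0 -0.08 0;0.6 0 0 -0.11 0;0.6 0 0 -0.12 0;0.6 0 0 -0.12 0")

```text
clock: 26.57
tcp_pos: [0.4511, 0.2699, 0.1424]
orientation: [2.636, 1.707, 0.01]
contact_force: [0.0, 0.1, -5.5]
grip_width: 0.0584
gripper_force: 67.2
```

```bash
python3 -c "
from h import *
go(.6245,.166,.14)"
```

```text
t 26.57 tcp [0.4511 0.2699 0.1424] yaw 65.8 tilt -1.0 | d [-0.0238  0.2007  0.0031] spin 0 rows 4.8 F [ 0.   0.1 -5.5] grip 0.0584 67.17657208442688 j7 -1.34
```

Call:
play_rows(targets="0.6 -0.003 0.025 0 0;0.6 -0.006 0.06 0 0;0.6 -0.011 0.1 0 0;0.6 -0.015 0.14 0 0;0.6 -0.02 0.18 0 0;0.6 -0.022 0.2 0 0;0.6 -0.022 0.2 0.01 0;0.6 -0.022 0.2 0.04 0")

```text
clock: 27.23
tcp_pos: [0.6263, 0.1661, 0.1005]
orientation: [2.638, 1.702, 0.008]
contact_force: [0.1, 1.6, -4.4]
grip_width: 0.0583
gripper_force: 67.2
```

Call:
play_rows(targets="0.6 0 0 0.03 0;0.6 0 0 0.05 0;0.6 0 0 0.062 0;0.6 0 0 0.062 0;0.6 0 0 0.062 0")

```text
clock: 27.65
tcp_pos: [0.6221, 0.1673, 0.0364]
orientation: [-2.636, -1.708, 0.003]
contact_force: [0.8, -0.0, -3.7]
grip_width: 0.0584
gripper_force: 67.1
```

```bash
python3 -c "
from h import *
go(.625,.168,.029)"
```

```text
t 27.65 tcp [0.6221 0.1673 0.0364] yaw 65.9 tilt -1.0 | d [0.0019 0.0024 0.0074] spin 0 rows 0.2 F [ 0.8 -0.  -3.7] grip 0.0584 67.0680570602417 j7 -1.1
```

Call:
play_rows(targets="0.6 0.001 0.002 0.002 0;0.6 0.001 0.002 0.004 0;0.6 0.001 0.002 0.006 0;0.6 0.001 0.002 0.0075 0;0.6 0.001 0.002 0.0085 0;0.6 0.001 0.002 0.0085 0;0.6 0.001 0.002 0.0085 0")

```text
clock: 28.23
tcp_pos: [0.6254, 0.1672, 0.0294]
orientation: [2.636, 1.708, 0.001]
contact_force: [-0.6, -1.0, -1.8]
grip_width: 0.0584
gripper_force: 67.4
```

Partial contact: the force on the tool has dropped from 4.4 N to 1.8 N. I'll lower 1 mm more and release.

Call:
play_rows(targets="0.6 0 0 0.001 0;0.6 0 0 0.001 0;0 0 0 0.001 0;-0.6 0 0 0.001 0;-1 0 0 0.001 0;-1 0 0 0 0;-1 0 0 -0.03 0;-1 0 0 -0.07 0")

```text
clock: 28.9
tcp_pos: [0.6227, 0.1664, 0.0963]
orientation: [-2.634, -1.708, 0.011]
contact_force: [1.1, -0.2, 0.2]
grip_width: 0.0854
gripper_force: 0.0
```

Call:
play_rows(targets="-1 0 0 -0.04 0;-1 0 0 -0.08 0;-1 0 0 -0.12 0;-1 0 0 -0.12 0;-1 0 0 -0.12 0;-1 0 0 -0.12 0")

```text
clock: 29.4
tcp_pos: [0.625, 0.1671, 0.2187]
orientation: [2.636, 1.708, -0.0]
contact_force: [0.1, 0.3, -0.3]
grip_width: 0.0854
gripper_force: 0.0
```

Run:
```python
from h import *
c=cam('wrist'); im=r.grab_frame('wrist')[:,:,::-1].copy(); cv2.imwrite('pics/w11.png',im)
H,S,V=cv2.split(cv2.cvtColor(im,cv2.COLOR_BGR2HSV))
u=proj(c,[.624,.165,.058])[0]; b=blob((S<60)&(V>70),u); print('tor',rect(ray(c,b,.058)))
go(.48,-.13,.22)
```

```text
tor (array([625.2, 164.5,  35.1,  35.1]), -24.2)
t 29.45 tcp [0.6245 0.1668 0.2176] yaw 65.9 tilt -1.0 | d [-0.33   -0.0106 -0.0019] spin 0 rows 7.9 F [ 0.1 -0.8 -1.1] grip 0.0851 0.0 j7 -1.0
```

Call:
play_rows(targets="-1 -0.035 -0.011 0 0;-1 -0.07 -0.022 0 0;-1 -0.105 -0.033 0 0;-1 -0.14 -0.044 0 0;-1 -0.175 -0.055 0 0;-1 -0.21 -0.067 0 0;-1 -0.22 -0.07 0 0;-1 -0.22 -0.07 0 0")

```text
clock: 30.12
tcp_pos: [0.4685, -0.008, 0.2174]
orientation: [-2.64, -1.702, 0.007]
contact_force: [0.1, -0.9, -0.9]
grip_width: 0.0852
gripper_force: 0.0
```

Call:
play_rows(targets="-1 0 0 0 0;-1 0 0 0 0;-1 0 0 0 0")

```text
clock: 30.37
tcp_pos: [0.4722, -0.0034, 0.2187]
orientation: [-2.634, -1.71, -0.001]
contact_force: [0.5, 0.5, 0.8]
grip_width: 0.0851
gripper_force: 0.0
```

Run:
```python
from h import *
c=cam('wrist'); im=r.grab_frame('wrist')[:,:,::-1].copy(); np.save('c12.npy',c,allow_pickle=True)
go(.47,-.005,.22); u=proj(c,[.468,-.005,.05])[0].astype(int); x,y=u[0]-80,u[1]-60; print(x,y)
cv2.imwrite('pics/w12.png',im); cv2.imwrite('pics/w12c.png',cv2.resize(im[y:y+120,x:x+160],None,fx=5,fy=5,interpolation=cv2.INTER_CUBIC))
```

```text
t 30.42 tcp [ 0.4721 -0.0035  0.2187] yaw 66.0 tilt -1.0 | d [-0.0023 -0.0013 -0.0013] spin 0 rows 0.1 F [0.4 0.5 0.2] grip 0.085 0.0 j7 -0.66
191 130
```

View pics/w12c.png

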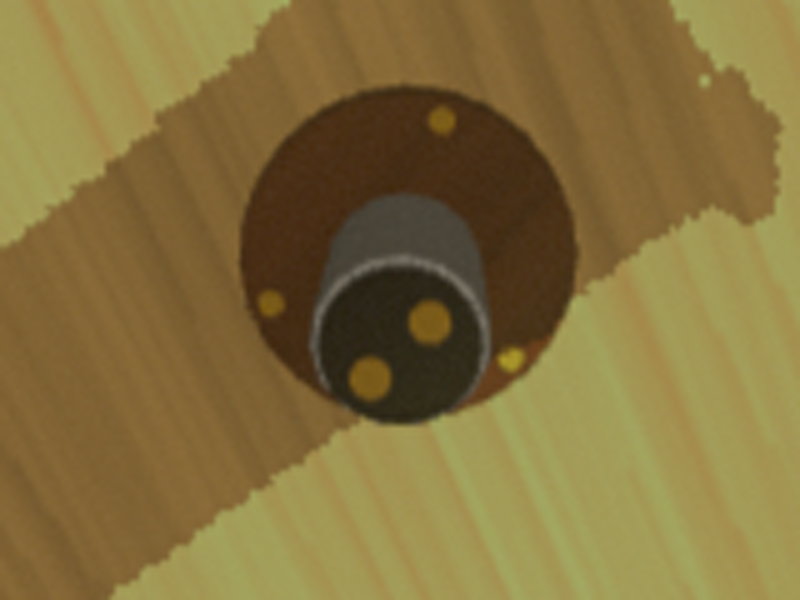

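The capacitor's rim circle is centred at crop (400,340) with radius about 87. The base circle spans x 240..577 and starts at y 87, so its centre is near (408,253).

Run:
```python
from h import *
c=np.load('c12.npy',allow_pickle=True).item(); f=lambda L:np.array(L)/5+[191,130]
P=ray(c,f([(240,253),(577,253),(405,86),(300,128),(510,124),(268,345),(545,350)]),.012); A=np.c_[2*P,np.ones(len(P))]; s=np.linalg.lstsq(A,(P**2).sum(1),rcond=None)[0]; print('base',s[:2],np.sqrt(s[2]+s[:2]@s[:2]))
print('cap',ray(c,f([(400,340)]),.078))
```

```text
base [ 0.46886531 -0.0043657 ] 0.039472813258322414
cap [[ 0.46763146 -0.00455714]]
```

```bash
python3 -c "
from bench import r
print(r.hand_in())"
```

```text
the job is handed in; nothing more can be done
None
```

The job is handed in at about 30 s on the clock: all four units stand upright on their own bases, measured within about 2 mm of centre and with the square and long units in line with theirs, and the globe was left alone; hand-in returned no verdict.

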